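# Close and bolt down the burr mill after cleaning

## Robot

A 6-joint arm with a two-finger parallel gripper is mounted at the origin on a cart in front of the work surface, level with it; the furniture and walls round the work are solid. World frame = base frame: x ahead of the robot, y to its left, z up, the work surface at z = 0. Lengths are in m, angles in rad, forces in N, time in s.
With the tool pointing down it reaches from about 0.35 to 0.85 m from the base axis. Payload 8.1 kg.
Tool frame: the origin (TCP) lies midway between the tips of the shut fingers; the grasp point (between the pads) lies 19 mm behind it (grasp_offset is the distance from the TCP to the grasp point, in m); z points along the fingers, y is the line along which they close (so a half turn about z gives the same grasp; the last joint's range is limited). The gripper opens to 85 mm and grips with 20 to 120 N. Pads are 22 mm wide; open, the fingers measure 114 mm over their backs; the gripper's body (76 mm by 85 mm) begins 54 mm behind the grasp point. The pads swing forward as they close: fully open they stand 13 mm farther back than shut.
Start: joints at [-1.355, 0.13, 1.488, -0, 1.523, -0.085], TCP at [0.178, -0.573, 0.231] pointing down, gripper open.
Joint ranges: [-2.96, 2.96], [-0.89, 2.26], [0.02, 2.5], [-1.34, 4.48], [0, 2.73], [-2.66, 2.66]. Speed limits (rad/s): [2.39, 2.39, 2.79, 3.14, 3.14, 3.14].

## Interface

Orientations are given as a 3x3 rotation matrix whose columns are the frame's x, y, z axes.
In Python, from plant import * gives the robot as it stands. The module is installed in compiled form; this text tells all that it offers.
- The arm moves only by the tool jog_arm, never from a script. Its argument "motion" is a list of rows, each a list of 3 entries, a list of its own where there are three numbers: the turn, a rotation vector about the tool's x, y, z in units of 5 degrees (1.0 is 5 degrees), then the shift along the tool's x, y, z in mm, then the finger opening in mm, from 0 to 85.4. A call has 1 to 20 rows; each row shifts and turns the commanded pose from where the row before left it, along the tool's axes as they then stand; what a row does not reach is not made up. A row lasts 1/12 s, in which the tool goes at most 41.7 mm and 7.16 degrees, less where a joint would pass 70% of its speed; a pose out of reach is approached as far as the arm can. A call is refused whole if a number of a shift passes 41.7 or a number of a turn 1, either way. A call with a gripper value outside its range is refused whole. The fingers move at their own pace and stop on an object; the grip force is fixed at half the most. Time passes only in rows, so rows that do not move let the fingers close. It gives the time, the measured TCP pose, the force, the opening and the grip force at its end, in the units of the state.
- get_state(): the state, without advancing time (a new reading comes with each control period).
- snapshot(name): name is "side" or "top" or "wrist"; returns the picture (480x640x3 uint8, blue, green, red); there is no depth.
- camera_params(name): a dict with "vertical_fov" (degrees; the focal length in pixels is half the picture's height over the tangent of half this angle, whatever the lens; pixels are square), "cx", "cy" (the principal point, pixels), "dist_coeffs" ([k1, k2, p1, p2, k3] as OpenCV has them; the pictures are not rectified), "rvec" (rotation vector, rad) and "tvec" (3), from world to camera coordinates, as OpenCV has them. Camera axes: x right, y down, z forward; pixel columns grow to the right and rows downward; lengths in m; the calibration is good to about 2 mm. A picture is of the moment at which its call begins: read the wrist's pose just before it. camera_params takes no time and is no camera call; for the wrist camera it gives the pose at the moment of the call.
- hand_in(): hands the job in; it is judged then, once.
The state is a dict: "t": time; "qpos": joint angles; "joint_vel": joint speeds; "effort": joint torques, N m; "ee_pos": TCP position; "ee_rot": TCP orientation; "ft_force": force on the tool from outside, world axes, zero at the start; "moment": the same for the moment, N m; "width": finger opening in m; "grip_force": force on a finger pad.
Only numpy, scipy, OpenCV 4.12 (cv2) and the standard library are available. Lean on these libraries where they do the work, as an engineer would, in place of code of your own. Each camera call takes 0.05 s, during which the arm holds its last target. There are 200 camera calls.

## Task

The burr mill has been cleaned and must be closed up. First shut the hopper lid, which leans back over the rear nuts: swing it over and set it down gently, do not let it drop. Then tighten the four hand nuts clockwise by about half a turn each until they stop, in cross order (begin with any nut, take it fully home, then the one diagonally opposite, then the other two), so that the burr plate seats evenly; leave the jars and the mug where they are.

Things in the scene. Friction and masses are not known exactly. Their poses are not given: they have to be found in the camera images.
- mill: Burr mill, a fixed machine: white housing, 166 x 218 mm, 178 mm high to four pillars on which the plate will seat; drawer front towards the robot. Origin under its centre, on the worktop; x to the mill's back (hinge side), y to its left, z up. Four upright studs at x = +-62, y = +-90 mm carry the nuts.
- plate_center (a point): Centre of the underside of the aluminium burr plate (180 x 236 x 14 mm) across the mill's top; z is its normal. Springs round the studs hold it up against the nuts: slack, it floats about 6 mm above the pillars (this point 184 mm above the worktop); seated, it lies level at 178 mm. It tips a little if drawn down on one side.
- hopper_lid (a joint): Hinge of the hopper lid, rad: 0 = shut flat on the hopper, 1.57 = upright, 2.0 = back stop. Starts at 1.75 to 1.95. Steel disc, 89 mm diameter, 0.15 kg, hinged at the back of the low round hopper (84 mm wide, 28 mm high) in the middle of the plate. A stiff hinge (0.045 Nm) holds it leaning, but let go below about 1 rad it falls shut.
- lid_hinge (a point): Middle of the lid's hinge axis, at the back of the hopper, 45 mm behind the plate's centre, fixed to the plate. y lies along the hinge axis.
- lid_bar (a point): Middle of the lid's black T bar: round, 36 mm long, 14 mm thick, parallel to the hinge 113 mm from it, on a 12 mm wide stem; y along the bar. On top when the lid stands up; when shut it is at the front, level with the hopper rim, 45 mm above plate_center, the front nuts 40 mm beyond its ends. Held by its two ends it swivels between the fingers, which can point down all the way.
- nut_fl (a joint): Turn of the front left (front = the robot's side, left = +y) hand nut, rad. It grows as the nut is tightened (clockwise seen from above); starts at 0.05 to 0.35, stops hard at 2.95 with its corner of the plate seated, about half a turn. Its diagonal partner is the rear right nut. Stays where it is left (friction about 0.08 Nm); it sinks 2 mm per rad.
- nut_fl_grip (a point): On the axis of the front left nut, mid height of its black four-lobed head: 34 mm high, a rounded square 48 mm across the flats, 59 mm over the lobes; 10 mm collar below. x, y are square to the flats and turn with the nut; grip along either. 225 mm high slack, 219 mm tight; stud tip up to 9 mm above the head. A jaw set to 52 mm turns it like a spanner, 0.17 rad play.
- nut_fr (a joint): Turn of the front right hand nut, rad. It grows as the nut is tightened (clockwise seen from above); starts at 0.05 to 0.35, stops hard at 2.95 with its corner of the plate seated, about half a turn. Its diagonal partner is the rear left nut. Stays where it is left (friction about 0.08 Nm); it sinks 2 mm per rad.
- nut_fr_grip (a point): On the axis of the front right nut, mid height of its black four-lobed head: 34 mm high, a rounded square 48 mm across the flats, 59 mm over the lobes; 10 mm collar below. x, y are square to the flats and turn with the nut; grip along either. 225 mm high slack, 219 mm tight; stud tip up to 9 mm above the head. A jaw set to 52 mm turns it like a spanner, 0.17 rad play.
- nut_rl (a joint): Turn of the rear left hand nut, rad. It grows as the nut is tightened (clockwise seen from above); starts at 0.05 to 0.35, stops hard at 2.95 with its corner of the plate seated, about half a turn. Its diagonal partner is the front right nut. Stays where it is left (friction about 0.08 Nm); it sinks 2 mm per rad.
- nut_rl_grip (a point): On the axis of the rear left nut, mid height of its black four-lobed head: 34 mm high, a rounded square 48 mm across the flats, 59 mm over the lobes; 10 mm collar below. x, y are square to the flats and turn with the nut; grip along either. 225 mm high slack, 219 mm tight; stud tip up to 9 mm above the head. A jaw set to 52 mm turns it like a spanner, 0.17 rad play.
- nut_rr (a joint): Turn of the rear right hand nut, rad. It grows as the nut is tightened (clockwise seen from above); starts at 0.05 to 0.35, stops hard at 2.95 with its corner of the plate seated, about half a turn. Its diagonal partner is the front left nut. Stays where it is left (friction about 0.08 Nm); it sinks 2 mm per rad.
- nut_rr_grip (a point): On the axis of the rear right nut, mid height of its black four-lobed head: 34 mm high, a rounded square 48 mm across the flats, 59 mm over the lobes; 10 mm collar below. x, y are square to the flats and turn with the nut; grip along either. 225 mm high slack, 219 mm tight; stud tip up to 9 mm above the head. A jaw set to 52 mm turns it like a spanner, 0.17 rad play.
- coffee_jar: Glass jar with a lid, 64 mm diameter, 110 mm high, loose, right of the mill, origin under its centre. Leave alone.
- mug: Patterned mug with handle, 83 x 116 x 94 mm, loose, right of the mill, origin under its middle. Leave alone.
- spice_jar: Spice jar with a red cap, 45 mm diameter, 106 mm high, loose, right of the mill, origin under its centre. Leave alone.

How it is judged:
By the outcome, as a careful person would: the job done as asked, in the order asked, and still so for the second after the job is handed in, with the robot touching nothing.
It also fails if it takes over 72 s, if anything falls off the work surface, if the arm or the gripper's body presses on something with over 40 N, if the wrist force passes 120 N, or if a joint passes its speed limit or range.

## Working session

There is one attempt and no reset: what is moved stays moved. The work goes in short steps, Python scripts to look and compute and a tool call to move; the robot and the scene stay as the last step left them, time stands still between calls to the robot, and variables do not carry over. Pictures are saved under pics/ and viewed, at most 10 in all, crops included, and the job is handed in when it is done.

Besides the shell and the picture viewer there is one more tool, called as name([rows], argument=value, ...), one row to a line, values as JSON. jog_arm: Moves the arm, as the interface text tells. Its arguments: {"type":"object","properties":{"motion":{"type":"array"}},"required":["motion"]}

```bash
mkdir -p pics
python3 - <<'E'
from plant import *
import cv2
for n in ("side","top"):
    cv2.imwrite(f"pics/{n}0.png",snapshot(n)); print(n,camera_params(n))
s=get_state(); print(s["t"],s["ee_pos"],s["ee_rot"],s["width"],s["qpos"])
E
```

```text
side {'vertical_fov': 50.81591475597621, 'cx': 318.8312998292725, 'cy': 244.72524503026392, 'dist_coeffs': array([0.02180302, 0.        , 0.        , 0.        , 0.        ]), 'rvec': array([ 0.73717419, -2.30346378,  1.48492914]), 'tvec': array([0.41078398, 0.28047391, 0.9373766 ])}
top {'vertical_fov': 54.604741161586205, 'cx': 318.2445938122374, 'cy': 241.63422951264783, 'dist_coeffs': array([-0.07541868,  0.        ,  0.        ,  0.        ,  0.        ]), 'rvec': array([ 2.176259  , -2.13095661,  0.08075884]), 'tvec': array([-0.02087415,  0.52318821,  1.03269571])}
0.1 [ 0.17768446 -0.57256849  0.23036422] [[ 9.55093623e-01  2.96303972e-01 -3.57675358e-04]
 [ 2.96304155e-01 -9.55092250e-01  1.62520616e-03]
 [ 1.39942081e-04 -1.65820474e-03 -9.99998615e-01]] 0.08541488027658997 [-1.35539745e+00  1.31076281e-01  1.48915348e+00 -2.04539111e-06
  1.52302699e+00 -8.54218480e-02]
```

View pics/top0.png

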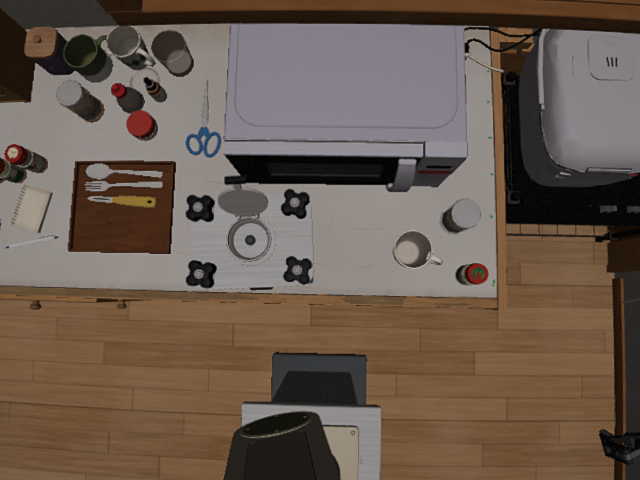

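View pics/side0.png

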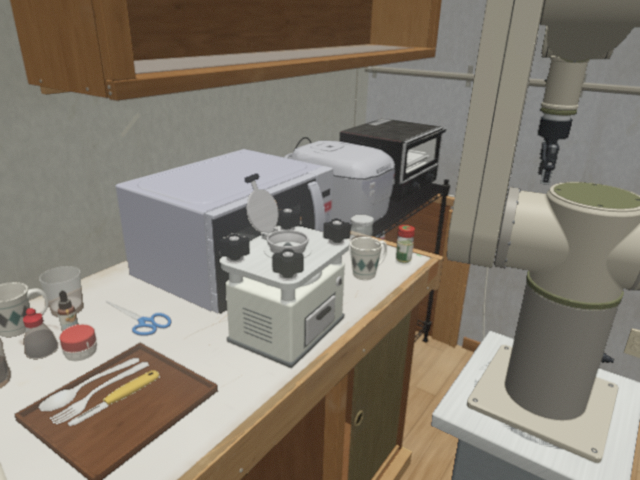

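The top view shows nuts at about FL (201,274), FR (298,270), RL (200,207) and RR (295,204), the hopper at (250,240), and the lid leaning back with its bar at (236,180), close to the microwave front. The side view shows the bar at (252,178) and the nuts at (236,247), (289,262), (337,231) and (288,218).

```bash
cat > h.py <<'E'
from plant import *
import numpy as np, cv2
from scipy.optimize import least_squares
from scipy.spatial.transform import Rotation as R
def cam(n):
    p=camera_params(n); f=240/np.tan(np.radians(p["vertical_fov"]/2))
    return np.array([[f,0,p["cx"]],[0,f,p["cy"]],[0,0,1]]),p["dist_coeffs"],p["rvec"],p["tvec"]
def proj(c,P):
    K,d,r,t=c; return cv2.projectPoints(np.array(P,float).reshape(-1,1,3),r,t,K,d)[0].reshape(-1,2)
NUT={"fl":(-.062,.09),"fr":(-.062,-.09),"rl":(.062,.09),"rr":(.062,-.09)}
def mp(m,P): # mill frame -> world
    c,s=np.cos(m[2]),np.sin(m[2]); P=np.array(P,float).reshape(-1,3)
    return np.c_[m[0]+c*P[:,0]-s*P[:,1], m[1]+s*P[:,0]+c*P[:,1], P[:,2]]
def bar(th,z0=.184): # lid bar in mill frame; hinge x .045 z +.045
    return [-(-.045)-.113*np.cos(th),0,z0+.045+.113*np.sin(th)]
E
python3 - <<'E'
from h import *
obs={}
guess={"top":{"fl":(201,274),"fr":(298,270),"rl":(200,207),"rr":(295,204)},"side":{"rl":(236,247),"fl":(289,262),"fr":(337,231)}}
for n in guess:
    im=cv2.imread(f"pics/{n}0.png"); g=im.max(2)
    for k,(u,v) in guess[n].items():
        w=17; sub=(g[v-w:v+w+1,u-w:u+w+1]<75).astype(np.uint8)
        nl,lab,st,ce=cv2.connectedComponentsWithStats(sub); i=1+np.argmax(st[1:,4])
        x,y,bw,bh,a=st[i]
        obs[n,k]=np.array([u-w+x+(bw-1)/2,v-w+y+(bh-1)/2]); print(n,k,obs[n,k],st[i],ce[i]+[u-w,v-w])
C={n:cam(n) for n in guess}
def res(m,use=("top","side")):
    return np.concatenate([proj(C[n],mp(m,[*NUT[k],.225 if n=="top" else .225]))[0]-obs[n,k] for n,k in obs if n in use])
for use in (("top",),("top","side")):
    s=least_squares(res,[.5,.15,0],args=(use,),loss="soft_l1"); print(use,s.x,res(s.x,use).round(1))
m=s.x
for th in np.arange(1.7,2,.05): print(th.round(2),proj(C["top"],mp(m,bar(th)))[0].round(1),proj(C["side"],mp(m,bar(th)))[0].round(1))
t=cv2.imread("pics/top0.png")[160:295,175:325]; s_=cv2.imread("pics/side0.png")[165:285,210:360]
a=cv2.resize(t,(800,720),interpolation=cv2.INTER_CUBIC)
a=cv2.resize(t,None,fx=4.4,fy=4.4,interpolation=cv2.INTER_CUBIC)
cv2.imwrite("pics/tc.png",np.clip(a.astype(float)*1.3,0,255).astype(np.uint8))
cv2.imwrite("pics/sc.png",cv2.resize(s_,None,fx=5,fy=5,interpolation=cv2.INTER_CUBIC))
E
```

```text
top fl [201.  273.5] [  2   3  31  28 567] [201.09171076 273.86948854]
top fr [297.5 270. ] [  2   3  30  29 507] [297.65483235 270.21499014]
top rl [200. 208.] [  3   5  29  27 549] [200.26775956 208.32604736]
top rr [295.  203.5] [  3   2  29  30 521] [294.86948177 203.69865643]
side rl [236.  244.5] [  0   0  35  30 664] [233.18524096 244.29066265]
side fl [287.5 264.5] [  1   8  30  24 518] [287.61969112 264.22200772]
side fr [337.  231.5] [  4   8  27  20 406] [336.45320197 231.16009852]
('top',) [0.50613686 0.11504689 0.06223039] [-0.   0.2 -0.1 -0.2  0.1 -0.   0.1  0.1]
('top', 'side') [0.5050325  0.11450537 0.06194143] [ 0.2  0.7  0.1  0.4  0.4  0.5  0.3  0.7 -2.5  1.3 -0.7 -2.5 -1.4 -1.8]
1.7 [234.9 195. ] [261.4 176.5]
1.75 [234.9 191.8] [259.1 176.4]
1.8 [235.  188.6] [256.9 176.5]
1.85 [235.1 185.5] [254.7 176.7]
1.9 [235.3 182.6] [252.5 177. ]
1.95 [235.5 179.7] [250.4 177.5]
2.0 [235.7 177. ] [248.4 178.2]
```

View pics/tc.png

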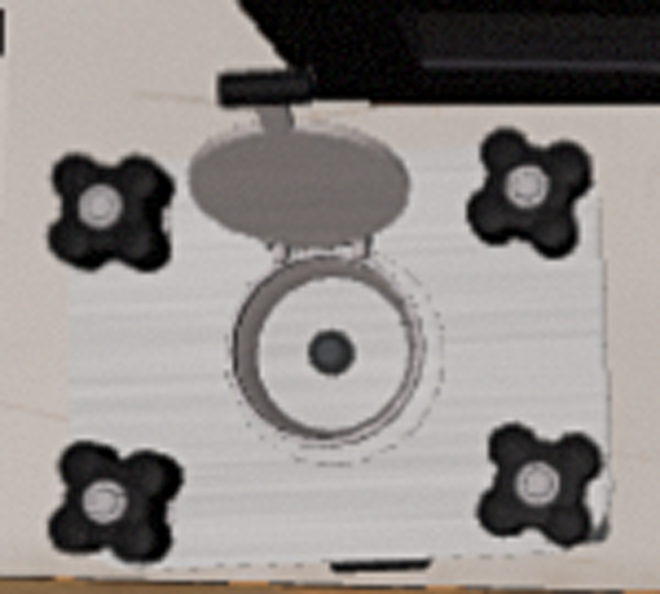

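View pics/sc.png

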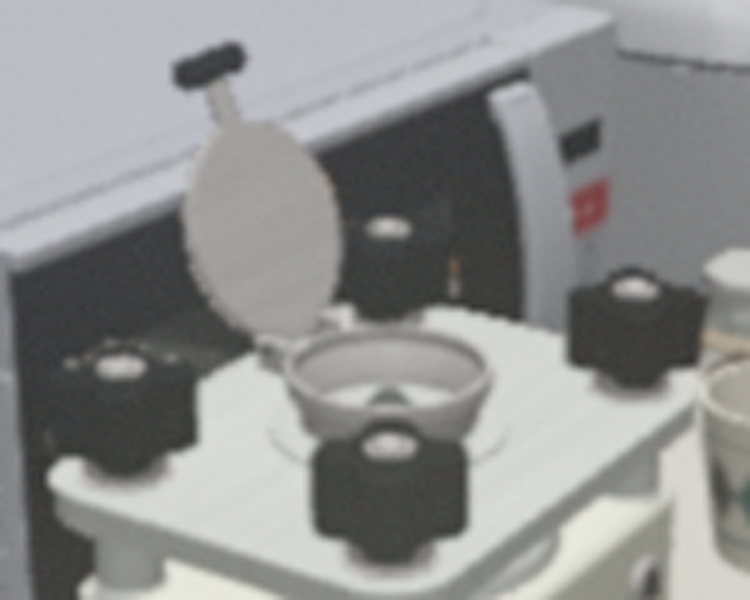

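The crops put the bar at about (235,180) in the top view and (252,178) in the side view, which gives a lid angle near 1.92. The stem and disc are clear. All four nuts are turned slightly clockwise from the mill's axes.

```bash
cat >> h.py <<'E'
M=np.array([.5058,.1148,.0622])
def tri(pt,ps):
    f=lambda X: np.r_[proj(cam("top"),X)[0]-pt,proj(cam("side"),X)[0]-ps]
    s=least_squares(f,[.55,.1,.25]); return s.x,s.fun
def nutyaw(n,k,c,im,z=.242,h=.021):
    # best 4-lobe angle: correlate rectified patch with a lobed template
    N=61; g=np.linspace(-.036,.036,N); X,Y=np.meshgrid(g,g)
    ctr=mp(M,[*NUT[k],z])[0]
    best=[]
    uv=proj(c,np.c_[(ctr[0]+X).ravel(),(ctr[1]+Y).ravel(),np.full(N*N,z)]).astype(np.float32)
    p=cv2.remap(im.max(2),uv[:,0].reshape(N,N),uv[:,1].reshape(N,N),cv2.INTER_LINEAR).astype(float)
    for dx in np.arange(-.006,.0061,.002):
      for dy in np.arange(-.006,.0061,.002):
        for a in np.radians(np.arange(-45,45,2)):
            ph=np.arctan2(Y-dy,X-dx)-a; r=np.hypot(X-dx,Y-dy)
            T=(r<.0245-.0035*np.cos(4*ph)).astype(float)*-1
            best.append((np.corrcoef(T.ravel(),np.minimum(p,150).ravel())[0,1],a,dx,dy))
    return max(best)
E
python3 - <<'E'
from h import *
print("bar",tri((235.2,179.8),(252,177.8)))
b=mp(M,bar(1.92));print("bar th1.92",b, "hinge",mp(M,[.045,0,.229]))
print("mw corner",tri((226,142),(212,217)))
im=cv2.imread("pics/top0.png")
for k in NUT: 
    r=nutyaw("top",k,cam("top"),im); print(k,mp(M,[*NUT[k],.225])[0].round(4),np.round(r,3),"q~",round(M[2]-r[1],3))
E
```

```text
bar (array([0.59037826, 0.11949765, 0.33415707]), array([ 0.45959182,  0.66023342, -0.92916122, -0.27793693]))
bar th1.92 [[0.58930112 0.12000048 0.33517994]] hinge [[0.55071298 0.1175972  0.229     ]]
mw corner (array([0.68039261, 0.15689817, 0.24230533]), array([ 2.0885013 ,  2.81786894, -3.69805245, -1.32304934]))
fl [0.4383 0.2008 0.225 ] [ 0.791 -0.157  0.    -0.004] q~ 0.219
fr [0.4495 0.0211 0.225 ] [ 0.857 -0.157  0.     0.   ] q~ 0.219
rl [0.5621 0.2085 0.225 ] [ 0.805  0.017 -0.002 -0.004] q~ 0.045
rr [0.5733 0.0288 0.225 ] [ 0.807 -0.227 -0.002  0.   ] q~ 0.289
```

jog_arm([
  [[0,0,0.55],[0,0,-34],85],
  [[0,0,0.55],[0,0,-34],85],
  [[0,0,0.55],[0,0,-34],85],
  [[0,0,0.55],[0,0,-34],85],
  [[0,0,0.54],[0,0,-34],85],
])

```text
t: 0.52
ee_pos: [0.1777, -0.5726, 0.4024]
ee_rot: [[0.998, 0.059, -0.0], [0.059, -0.998, 0.001], [-0.0, -0.001, -1.0]]
ft_force: [1.3, -0.6, 0.2]
width: 0.0849
grip_force: 0.0
```

jog_arm([
  [[0,0,0],[22.7,-33.3,0],85],
  [[0,0,0],[22.7,-33.3,0],85],
  [[0,0,0],[22.7,-33.3,0],85],
  [[0,0,0],[22.7,-33.3,0],85],
  [[0,0,0],[22.7,-33.3,0],85],
  [[0,0,0],[22.7,-33.3,0],85],
  [[0,0,0],[22.7,-33.3,0],85],
  [[0,0,0],[22.7,-33.3,0],85],
  [[0,0,0],[22.7,-33.3,0],85],
  [[0,0,0],[22.7,-33.3,0],85],
  [[0,0,0],[22.7,-33.3,0],85],
  [[0,0,0],[22.7,-33.3,0],85],
  [[0,0,0],[22.7,-33.3,0],85],
  [[0,0,0],[22.7,-33.3,0],85],
  [[0,0,0],[22.7,-33.3,0],85],
  [[0,0,0],[22.7,-33.3,0],85],
  [[0,0,0],[22.7,-33.3,0],85],
  [[0,0,0],[22.7,-33.3,0],85],
  [[0,0,0],[22.7,-33.3,0],85],
  [[0,0,0],[22.7,-33.3,0],85],
])

```text
t: 2.18
ee_pos: [0.5904, 0.1217, 0.4007]
ee_rot: [[0.998, 0.062, -0.001], [0.062, -0.998, -0.0], [-0.001, 0.0, -1.0]]
ft_force: [1.4, -0.8, 0.1]
width: 0.085
grip_force: 0.0
```

jog_arm([
  [[0,0,0],[0,0,0],60],
])

```text
t: 2.27
ee_pos: [0.5913, 0.1256, 0.3973]
ee_rot: [[0.998, 0.067, -0.005], [0.067, -0.998, 0.002], [-0.005, -0.002, -1.0]]
ft_force: [0.7, -0.3, -1.3]
width: 0.0755
grip_force: 0.0
```

Run:
```python
from h import *
for i in range(3): im=snapshot("wrist")
s=get_state(); c=cam("wrist"); im=snapshot("wrist"); cv2.imwrite("pics/w0.png",im)
print(s["t"],s["ee_pos"].round(4),s["ee_rot"].round(3),s["qpos"].round(3))
b=[.5898,.1198,.3347]
y=np.array([-.0622,.998,0])*.018
print(proj(c,[b,b+y,b-y]).round(1))
```

```text
2.4167 [0.5897 0.12   0.4003] [[ 0.998  0.063 -0.002]
 [ 0.063 -0.998 -0.001]
 [-0.002  0.    -1.   ]] [ 0.116  0.135  1.179 -0.     1.83   1.624]
[[324.  261.9]
 [295.9 261.9]
 [352.2 261.9]]
```

View pics/w0.png

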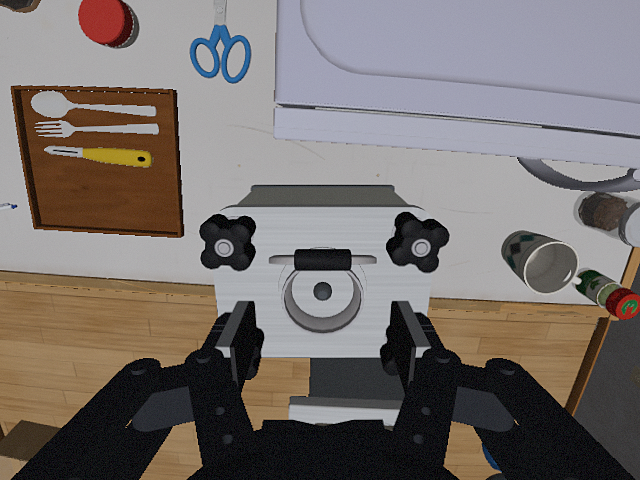

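The wrist view shows the bar centred at (323,259) with ends at 295 and 352. The prediction was (324,262), so the pose is good and only about 1 mm of correction along x is needed.

jog_arm([
  [[0,0,0],[0.5,0,22],60],
  [[0,0,0],[0.5,0,22],60],
  [[0,0,0],[0,0,22],60],
  [[0,0,0],[0,0,22],60],
  [[0,0,0],[0,0,0],60],
  [[0,0,0],[0,0,0],33],
  [[0,0,0],[0,0,0],33],
  [[0,0,0],[0,0,0],33],
  [[0,0,0],[0,0,0],33],
  [[0,0,0],[0,0,0],33],
])

```text
t: 3.3
ee_pos: [0.5917, 0.1197, 0.3154]
ee_rot: [[0.998, 0.062, 0.003], [0.062, -0.998, 0.0], [0.003, 0.0, -1.0]]
ft_force: [0.9, 1.1, 3.4]
width: 0.0348
grip_force: 60.1
```

Run:
```python
from h import *
s=get_state();print(s["t"],s["ee_pos"].round(4),s["ee_rot"].round(3),s["width"],s["grip_force"],s["ft_force"])
# arc from th to 0, 20+ rows, relative TCP path: mill x,z of bar
th=np.linspace(1.92,0,31); b=np.array([bar(t) for t in th]); print(np.c_[th[1:],np.diff(b[:,0])*1e3,-np.diff(b[:,2])*1e3].round(2).tolist())
```

```text
3.3 [0.5917 0.1197 0.3154] [[ 0.998  0.062  0.003]
 [ 0.062 -0.998  0.   ]
 [ 0.003  0.    -1.   ]] 0.03479260719992368 60.079182386398315 [0.91700424 1.06219115 3.44984305]
[[1.86, -6.87, -2.26], [1.79, -7.0, -1.81], [1.73, -7.1, -1.36], [1.66, -7.17, -0.9], [1.6, -7.22, -0.44], [1.54, -7.23, 0.02], [1.47, -7.21, 0.48], [1.41, -7.17, 0.94], [1.34, -7.09, 1.4], [1.28, -6.99, 1.85], [1.22, -6.86, 2.29], [1.15, -6.7, 2.73], [1.09, -6.51, 3.15], [1.02, -6.29, 3.56], [0.96, -6.05, 3.96], [0.9, -5.79, 4.33], [0.83, -5.5, 4.7], [0.77, -5.19, 5.04], [0.7, -4.85, 5.36], [0.64, -4.5, 5.66], [0.58, -4.13, 5.93], [0.51, -3.74, 6.19], [0.45, -3.34, 6.41], [0.38, -2.92, 6.61], [0.32, -2.49, 6.79], [0.26, -2.05, 6.93], [0.19, -1.61, 7.05], [0.13, -1.15, 7.14], [0.06, -0.69, 7.2], [0.0, -0.23, 7.23]]
```

jog_arm([
  [[0,0,0],[-6.9,0,-2.3],33],
  [[0,0,0],[-7,0,-1.8],33],
  [[0,0,0],[-7.1,0,-1.4],33],
  [[0,0,0],[-7.2,0,-0.9],33],
  [[0,0,0],[-7.2,0,-0.4],33],
  [[0,0,0],[-7.2,0,0],33],
  [[0,0,0],[-7.2,0,0.5],33],
  [[0,0,0],[-7.2,0,0.9],33],
  [[0,0,0],[-7.1,0,1.4],33],
  [[0,0,0],[-7,0,1.9],33],
  [[0,0,0],[-6.9,0,2.3],33],
  [[0,0,0],[-6.7,0,2.7],33],
  [[0,0,0],[0,0,0],33],
])

```text
t: 4.38
ee_pos: [0.5063, 0.1147, 0.3123]
ee_rot: [[0.998, 0.062, 0.004], [0.062, -0.998, 0.0], [0.004, -0.0, -1.0]]
ft_force: [-0.9, 1.2, 6.4]
width: 0.0345
grip_force: 63.2
```

Run:
```python
from h import *
s=get_state();print(s["t"],s["ee_pos"].round(4),s["width"],s["grip_force"],s["ft_force"],s["ee_rot"].round(3))
print(mp(M,bar(1.15)),mp(M,bar(0)))
```

```text
4.3833 [0.5063 0.1147 0.3123] 0.03446595245637225 63.18920016288757 [-0.92656837  1.23150075  6.38645945] [[ 0.998  0.062  0.004]
 [ 0.062 -0.998  0.   ]
 [ 0.004 -0.    -1.   ]]
[[0.50464316 0.11472795 0.33214233]] [[0.4379315  0.11057313 0.229     ]]
```

Tracking well. I'll go on to about 0.1 rad, then slow down.

jog_arm([
  [[0,0,0],[-6.5,0,3.2],33],
  [[0,0,0],[-6.3,0,3.6],33],
  [[0,0,0],[-6.1,0,4],33],
  [[0,0,0],[-5.8,0,4.3],33],
  [[0,0,0],[-5.5,0,4.7],33],
  [[0,0,0],[-5.2,0,5],33],
  [[0,0,0],[-4.9,0,5.4],33],
  [[0,0,0],[-4.5,0,5.7],33],
  [[0,0,0],[-4.1,0,5.9],33],
  [[0,0,0],[-3.7,0,6.2],33],
  [[0,0,0],[-3.3,0,6.4],33],
  [[0,0,0],[-2.9,0,6.6],33],
  [[0,0,0],[-2.5,0,6.8],33],
  [[0,0,0],[-2.1,0,6.9],33],
  [[0,0,0],[-1.6,0,7],33],
  [[0,0,0],[-0.8,0,4],33],
  [[0,0,0],[-0.4,0,3],33],
  [[0,0,0],[0,0,0],33],
])

```text
t: 5.88
ee_pos: [0.4388, 0.1107, 0.2215]
ee_rot: [[0.998, 0.062, -0.003], [0.062, -0.998, 0.0], [-0.002, -0.001, -1.0]]
ft_force: [-8.5, 3.6, 4.3]
width: 0.0348
grip_force: 72.0
```

jog_arm([
  [[0,0,0],[-0.2,0,2],33],
  [[0,0,0],[-0.2,0,2],33],
  [[0,0,0],[-0.2,0,2],33],
  [[0,0,0],[0,0,2],33],
  [[0,0,0],[0,0,1.5],33],
  [[0,0,0],[0,0,0],33],
  [[0,0,0],[0,0,0],33],
])

```text
t: 6.47
ee_pos: [0.4382, 0.1107, 0.2123]
ee_rot: [[0.998, 0.062, -0.003], [0.062, -0.998, 0.001], [-0.003, -0.001, -1.0]]
ft_force: [-9.2, 2.1, 2.9]
width: 0.0347
grip_force: 72.2
```

jog_arm([
  [[0,0,0],[0,0,1],33],
  [[0,0,0],[0,0,1],33],
  [[0,0,0],[0,0,1],33],
  [[0,0,0],[0,0,0],33],
  [[0,0,0],[0,0,0],33],
])

```text
t: 6.88
ee_pos: [0.4382, 0.1108, 0.2094]
ee_rot: [[0.998, 0.062, -0.003], [0.062, -0.998, 0.001], [-0.003, -0.001, -1.0]]
ft_force: [-9.5, 2.7, 4.4]
width: 0.0347
grip_force: 72.3
```

jog_arm([
  [[0,0,0],[0,0,1],33],
  [[0,0,0],[0,0,1],33],
  [[0,0,0],[0,0,0],33],
  [[0,0,0],[0,0,0],33],
])

```text
t: 7.22
ee_pos: [0.4382, 0.1108, 0.2073]
ee_rot: [[0.998, 0.062, -0.003], [0.062, -0.998, 0.001], [-0.003, -0.001, -1.0]]
ft_force: [-8.6, 2.8, 3.3]
width: 0.0345
grip_force: 72.3
```

jog_arm([
  [[0,0,0],[0,0,1],33],
  [[0,0,0],[0,0,1],33],
  [[0,0,0],[0,0,0],33],
  [[0,0,0],[0,0,0],33],
])

```text
t: 7.55
ee_pos: [0.4382, 0.1108, 0.2053]
ee_rot: [[0.998, 0.062, -0.003], [0.062, -0.998, 0.0], [-0.003, -0.001, -1.0]]
ft_force: [-8.2, 3.8, 2.4]
width: 0.0346
grip_force: 72.4
```

Run:
```python
from h import *
s=get_state();im=snapshot("side"); print(s["ft_force"],s["ee_pos"])
cv2.imwrite("pics/s1.png",cv2.resize(im[165:285,210:360],None,fx=5,fy=5,interpolation=cv2.INTER_CUBIC))
```

```text
[-8.21305663  3.83125656  2.35217176] [0.43822111 0.11075447 0.20529887]
```

View pics/s1.png

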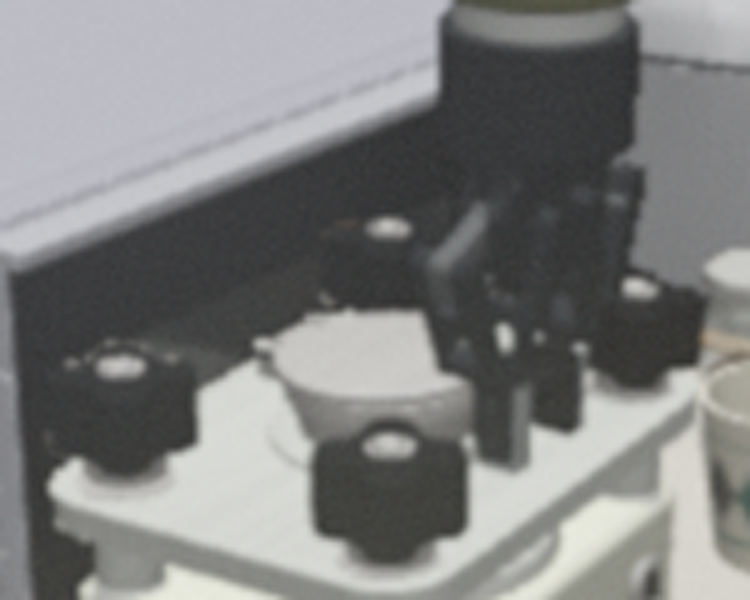

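The side crop shows the disc flat on the hopper rim, with the fingers at the bar around (520,420) in the crop. I'll press a touch further to confirm contact, then release.

jog_arm([
  [[0,0,0],[0,0,1],33],
  [[0,0,0],[0,0,0],33],
  [[0,0,0],[0,0,0],33],
])

```text
t: 7.85
ee_pos: [0.4382, 0.1108, 0.2043]
ee_rot: [[0.998, 0.062, -0.003], [0.062, -0.998, 0.001], [-0.002, -0.001, -1.0]]
ft_force: [-7.9, 2.5, 3.5]
width: 0.0346
grip_force: 72.4
```

jog_arm([
  [[0,0,0],[0,0,0],39],
  [[0,0,0],[0,0,0],43],
  [[0,0,0],[0,0,0],50],
  [[0,0,0],[0,0,0],56],
  [[0,0,0],[0,0,0],56],
])

```text
t: 8.27
ee_pos: [0.4397, 0.1103, 0.2043]
ee_rot: [[0.998, 0.062, 0.0], [0.062, -0.998, -0.0], [0.0, 0.0, -1.0]]
ft_force: [-0.4, -0.3, 0.4]
width: 0.0561
grip_force: 0.0
```

Run:
```python
from h import *
s=get_state();print(s["ft_force"],s["ee_pos"],s["width"])
cv2.imwrite("pics/s2.png",snapshot("side"))
a=cv2.imread("pics/s2.png")[165:285,210:360].astype(int);
```

```text
[-0.44718492 -0.29879566  0.42469761] [0.43972674 0.11028978 0.20426555] 0.056143017039307005
```

jog_arm([
  [[0,0,0],[0,0,-27],56],
  [[0,0,0],[0,0,-27],60],
  [[0,0,0],[0,0,-27],70],
  [[0,0,0],[1.4,-30.1,0],70],
  [[0,0,0],[1.4,-30.1,0],70],
  [[0,0,0],[1.4,-30.1,0],70],
  [[0,0,-1],[0,0,0],70],
  [[0,0,-1],[0,0,0],70],
  [[0,0,-1],[0,0,0],70],
  [[0,0,-1],[0,0,0],70],
  [[0,0,-1],[0,0,0],70],
  [[0,0,-1],[0,0,0],70],
  [[0,0,-1],[0,0,0],70],
  [[0,0,-1],[0,0,0],70],
  [[0,0,-1],[0,0,0],70],
  [[0,0,-1],[0,0,0],70],
  [[0,0,-1],[0,0,0],70],
  [[0,0,-1],[0,0,0],70],
  [[0,0,-1],[0,0,0],70],
  [[0,0,-1],[0,0,0],70],
])

```text
t: 9.98
ee_pos: [0.4383, 0.2007, 0.2851]
ee_rot: [[0.279, 0.96, -0.0], [0.96, -0.279, -0.0], [-0.0, -0.0, -1.0]]
ft_force: [1.2, -0.6, -0.6]
width: 0.0705
grip_force: 0.0
```

jog_arm([
  [[0,0,-1],[0,0,0],70],
  [[0,0,-1],[0,0,0],70],
  [[0,0,-1],[0,0,0],70],
  [[0,0,-1],[0,0,0],70],
  [[0,0,-1],[0,0,0],70],
  [[0,0,-1],[0,0,0],70],
  [[0,0,-1],[0,0,0],70],
  [[0,0,-1],[0,0,0],70],
  [[0,0,-1],[0,0,0],70],
  [[0,0,-1],[0,0,0],70],
  [[0,0,-1],[0,0,0],70],
  [[0,0,-1],[0,0,0],70],
  [[0,0,-1],[0,0,0],70],
  [[0,0,-1],[0,0,0],70],
  [[0,0,-1],[0,0,0],70],
  [[0,0,-1],[0,0,0],70],
  [[0,0,-1],[0,0,0],70],
  [[0,0,-1],[0,0,0],70],
  [[0,0,-1],[0,0,0],70],
  [[0,0,-0.5],[0,0,0],70],
])

```text
t: 11.65
ee_pos: [0.4383, 0.2007, 0.2851]
ee_rot: [[-0.989, 0.151, -0.0], [0.151, 0.989, -0.0], [0.0, -0.0, -1.0]]
ft_force: [0.8, 0.1, 0.3]
width: 0.0698
grip_force: 0.0
```

```bash
cat >> h.py <<'E'
def st():
    s=get_state(); r=s["ee_rot"]; 
    print("t",round(s["t"],2),"p",s["ee_pos"].round(4),"ang",round(float(np.arctan2(r[1,0],r[0,0])),3),"tilt",r[:2,2].round(3),"q",s["qpos"].round(2),"F",s["ft_force"].round(1),"M",s["moment"].round(2),"w",round(s["width"],4)); return s
def to(P,ang=None):
    s=get_state(); r=s["ee_rot"]; d=r.T@(np.array(P)-s["ee_pos"])*1e3; print("shift tool",d.round(1))
    if ang is not None:
        a=np.arctan2(r[1,0],r[0,0]); print("turn z units",round(float(np.degrees((a-ang+np.pi)%(2*np.pi)-np.pi)/5),2), "raw")
E
python3 - <<'E'
from h import *
snapshot("wrist"); s=st(); c=cam("wrist"); im=snapshot("wrist"); cv2.imwrite("pics/w1.png",im)
cv2.imwrite("pics/s3.png",snapshot("side"))
for k in NUT: print(k,nutyaw("wrist",k,c,im))
print(proj(c,mp(M,[[*NUT[k],.242] for k in NUT])).round(0))
to([.4383,.2008,.203],np.pi-.157)
E
```

```text
t 11.7 p [0.4383 0.2007 0.2851] ang 2.991 tilt [-0. -0.] q [ 0.32 -0.21  1.72 -0.    1.63 -1.1 ] F [0.4 0.1 0.1] M [-0.08  0.04  0.02] w 0.0701
fl (np.float64(0.7811568933128592), np.float64(-0.15707963267948966), np.float64(-0.006), np.float64(0.002))
fr (np.float64(0.4042753437109483), np.float64(0.05235987755982989), np.float64(-0.006), np.float64(0.006))
rl (np.float64(0.30462411667993605), np.float64(0.19198621771937624), np.float64(0.006), np.float64(0.002))
rr (np.float64(0.07388301334769927), np.float64(-0.05235987755982989), np.float64(0.006), np.float64(-0.006))
[[321. 274.]
 [ 47. 327.]
 [359. 433.]
 [124. 466.]]
shift tool [ 0.   0.1 82.2]
turn z units -0.01 raw
```

View pics/w1.png

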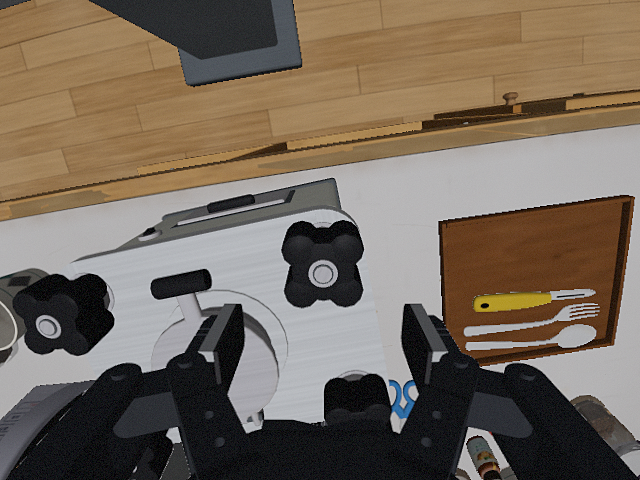

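View pics/s3.png

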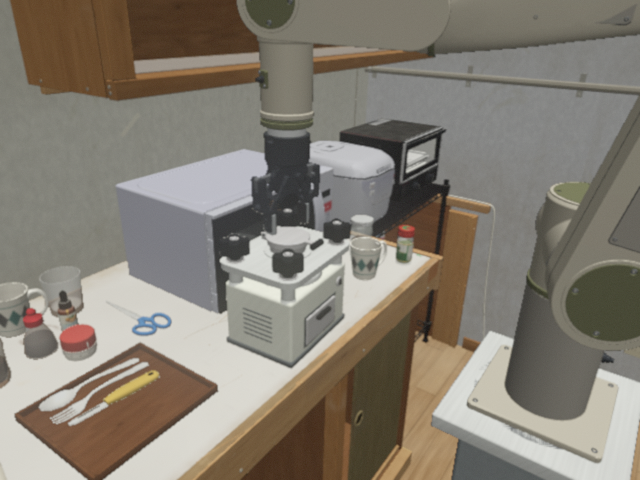

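The wrist view shows the FL stud tip at (322,273), matching the predicted (321,274), with the lobes diagonal to the jaw. The side view confirms the lid is shut. Next I'll descend and close to 52 mm as a spanner.

jog_arm([
  [[0,0,0],[0,0,28],70],
  [[0,0,0],[0,0,28],70],
  [[0,0,0],[0,0,26],70],
  [[0,0,0],[0,0,0],60],
  [[0,0,0],[0,0,0],52],
  [[0,0,0],[0,0,0],52],
  [[0,0,0],[0,0,0],52],
])

```text
t: 12.38
ee_pos: [0.4395, 0.2012, 0.2056]
ee_rot: [[-0.988, 0.156, 0.003], [0.156, 0.988, 0.001], [-0.003, 0.002, -1.0]]
ft_force: [0.1, -0.5, 0.0]
width: 0.0521
grip_force: 0.0
```

jog_arm([
  [[0,0,1],[0,0,0],52],
  [[0,0,1],[0,0,0],52],
  [[0,0,1],[0,0,0],52],
  [[0,0,1],[0,0,0],52],
  [[0,0,1],[0,0,0],52],
  [[0,0,1],[0,0,0],52],
  [[0,0,1],[0,0,0],52],
  [[0,0,1],[0,0,0],52],
  [[0,0,1],[0,0,0],52],
  [[0,0,1],[0,0,0],52],
])

```text
t: 13.22
ee_pos: [0.4387, 0.2001, 0.2045]
ee_rot: [[-0.511, 0.859, 0.001], [0.859, 0.511, -0.001], [-0.001, 0.0, -1.0]]
ft_force: [-2.2, -4.5, -2.6]
width: 0.0524
grip_force: 2.2
```

```bash
python3 -c "
from h import *
st()"
```

```text
t 13.22 p [0.4387 0.2001 0.2045] ang 2.107 tilt [ 0.001 -0.001] q [ 0.32 -0.18  1.84 -0.    1.48 -0.21] F [-2.2 -4.5 -2.6] M [-0.66  0.25  0.09] w 0.0524
```

jog_arm([
  [[0,0,1],[0,0,0],52],
  [[0,0,1],[0,0,0],52],
  [[0,0,1],[0,0,0],52],
  [[0,0,1],[0,0,0],52],
  [[0,0,1],[0,0,0],52],
  [[0,0,1],[0,0,0],52],
  [[0,0,1],[0,0,0],52],
  [[0,0,1],[0,0,0],52],
  [[0,0,1],[0,0,0],52],
  [[0,0,1],[0,0,0],52],
  [[0,0,1],[0,0,0],52],
  [[0,0,1],[0,0,0],52],
  [[0,0,1],[0,0,0],52],
  [[0,0,1],[0,0,0],52],
  [[0,0,1],[0,0,0],52],
  [[0,0,1],[0,0,0],52],
  [[0,0,1],[0,0,0],52],
  [[0,0,1],[0,0,0],52],
  [[0,0,1],[0,0,0],52],
  [[0,0,0.5],[0,0,0],52],
])

```text
t: 14.88
ee_pos: [0.4381, 0.2013, 0.2042]
ee_rot: [[0.919, 0.395, 0.0], [0.395, -0.919, 0.001], [0.0, -0.001, -1.0]]
ft_force: [-2.7, 0.3, -3.7]
width: 0.0524
grip_force: 3.5
```

```bash
python3 -c "
from h import *
st()"
```

```text
t 14.88 p [0.4381 0.2013 0.2042] ang 0.406 tilt [0.    0.001] q [ 0.32 -0.18  1.84  0.    1.48  1.49] F [-2.7  0.3 -3.7] M [0.21 0.4  0.13] w 0.0524
```

jog_arm([
  [[0,0,0.5],[0,0,0],52],
  [[0,0,0.5],[0,0,0],52],
  [[0,0,0.4],[0,0,0],52],
  [[0,0,0.4],[0,0,0],52],
  [[0,0,0.4],[0,0,0],52],
  [[0,0,0],[0,0,0],52],
])

```text
t: 15.38
ee_pos: [0.4383, 0.2011, 0.204]
ee_rot: [[0.977, 0.215, 0.0], [0.215, -0.977, 0.001], [0.0, -0.001, -1.0]]
ft_force: [-1.4, 2.0, -3.4]
width: 0.052
grip_force: 2.7
```

```bash
python3 -c "
from h import *
st()"
```

```text
t 15.38 p [0.4383 0.2011 0.204 ] ang 0.217 tilt [0.    0.001] q [ 0.32 -0.18  1.84  0.    1.48  1.68] F [-1.4  2.  -3.4] M [0.17 0.26 0.04] w 0.052
```

jog_arm([
  [[0,0,0.5],[0,0,0],52],
  [[0,0,0.5],[0,0,0],52],
  [[0,0,0.5],[0,0,0],52],
  [[0,0,0],[0,0,0],52],
])

```text
t: 15.72
ee_pos: [0.4384, 0.201, 0.2039]
ee_rot: [[0.996, 0.087, 0.001], [0.087, -0.996, 0.001], [0.001, -0.0, -1.0]]
ft_force: [-0.2, 1.4, -3.1]
width: 0.0521
grip_force: 2.2
```

```bash
python3 -c "
from h import *
st()"
```

```text
t 15.72 p [0.4384 0.201  0.2039] ang 0.087 tilt [0.001 0.001] q [ 0.32 -0.18  1.84  0.    1.48  1.81] F [-0.2  1.4 -3.1] M [0.13 0.13 0.05] w 0.0521
```

jog_arm([
  [[0,0,0.5],[0,0,0],52],
  [[0,0,0.5],[0,0,0],52],
  [[0,0,0],[0,0,0],52],
])

```text
t: 15.97
ee_pos: [0.4395, 0.2012, 0.2043]
ee_rot: [[1.0, 0.002, 0.003], [0.002, -1.0, 0.001], [0.003, -0.001, -1.0]]
ft_force: [3.7, 1.7, -4.3]
width: 0.0516
grip_force: 28.6
```

```bash
python3 -c "
from h import *
st()"
```

```text
t 15.97 p [0.4395 0.2012 0.2043] ang 0.002 tilt [0.003 0.001] q [ 0.32 -0.18  1.84 -0.    1.48  1.89] F [ 3.7  1.7 -4.3] M [ 0.41 -0.82  1.27] w 0.0516
```

The FL stop was reached: moment 1.27 Nm against 0.08 friction. Next is the rear right nut.

jog_arm([
  [[0,0,-0.5],[0,0,0],60],
  [[0,0,0],[0,0,0],70],
  [[0,0,0],[0,0,0],70],
  [[0,0,0],[0,0,-28],70],
  [[0,0,0],[0,0,-28],70],
  [[0,0,0],[0,0,-26],70],
  [[0,0,0],[22.5,28.7,0],70],
  [[0,0,0],[22.5,28.7,0],70],
  [[0,0,0],[22.5,28.7,0],70],
  [[0,0,0],[22.5,28.7,0],70],
  [[0,0,0],[22.5,28.7,0],70],
  [[0,0,0],[22.5,28.7,0],70],
  [[0,0,-1],[0,0,0],70],
  [[0,0,-1],[0,0,0],70],
  [[0,0,-1],[0,0,0],70],
  [[0,0,-1],[0,0,0],70],
  [[0,0,-1],[0,0,0],70],
  [[0,0,-1],[0,0,0],70],
  [[0,0,-1],[0,0,0],70],
  [[0,0,-1],[0,0,0],70],
])

```text
t: 17.63
ee_pos: [0.5809, 0.0346, 0.2857]
ee_rot: [[0.734, 0.679, 0.001], [0.679, -0.734, -0.0], [0.0, 0.0, -1.0]]
ft_force: [0.9, 0.0, -0.2]
width: 0.0699
grip_force: 0.0
```

jog_arm([
  [[0,0,-1],[0,0,0],70],
  [[0,0,-1],[0,0,0],70],
  [[0,0,-1],[0,0,0],70],
  [[0,0,-1],[0,0,0],70],
  [[0,0,-1],[0,0,0],70],
  [[0,0,-1],[0,0,0],70],
  [[0,0,-1],[0,0,0],70],
  [[0,0,-1],[0,0,0],70],
  [[0,0,-1],[0,0,0],70],
  [[0,0,-1],[0,0,0],70],
  [[0,0,-1],[0,0,0],70],
  [[0,0,-1],[0,0,0],70],
  [[0,0,-1],[0,0,0],70],
  [[0,0,-1],[0,0,0],70],
  [[0,0,-1],[0,0,0],70],
  [[0,0,-1],[0,0,0],70],
  [[0,0,-1],[0,0,0],70],
  [[0,0,-1],[0,0,0],70],
  [[0,0,-1],[0,0,0],70],
  [[0,0,-1],[0,0,0],70],
])

```text
t: 19.3
ee_pos: [0.581, 0.0346, 0.2858]
ee_rot: [[-0.796, 0.605, 0.001], [0.605, 0.796, -0.0], [-0.001, 0.0, -1.0]]
ft_force: [-0.8, -1.0, 0.0]
width: 0.0697
grip_force: 0.0
```

jog_arm([
  [[0,0,-1],[0,0,0],70],
  [[0,0,-1],[0,0,0],70],
  [[0,0,-1],[0,0,0],70],
  [[0,0,-1],[0,0,0],70],
  [[0,0,-0.5],[0,0,0],70],
  [[0,0,0],[0,0,0],70],
])

```text
t: 19.8
ee_pos: [0.5809, 0.0346, 0.2857]
ee_rot: [[-0.967, 0.256, 0.001], [0.256, 0.967, -0.0], [-0.001, 0.0, -1.0]]
ft_force: [0.4, 0.4, 0.1]
width: 0.0699
grip_force: 0.0
```

Run:
```python
from h import *
s=st(); c=cam("wrist"); im=snapshot("wrist"); cv2.imwrite("pics/w2.png",im); cv2.imwrite("pics/t2.png",snapshot("top"))
print(nutyaw("wrist","rr",c,im,z=.241))
to([.5733,.0288,.203],np.pi-.227)
```

```text
t 19.8 p [0.5809 0.0346 0.2857] ang 2.882 tilt [ 0.001 -0.   ] q [-0.03  0.06  1.46 -0.    1.62 -1.34] F [0.4 0.4 0.1] M [ 0.01 -0.01  0.01] w 0.0699
(np.float64(0.32754519225045203), np.float64(-0.22689280275926285), np.float64(-0.004), np.float64(0.002))
shift tool [ 5.9 -7.6 82.6]
turn z units -0.42 raw
```

jog_arm([
  [[0,0,-0.4],[5.9,-7.6,0],70],
  [[0,0,0],[0,0,28],70],
  [[0,0,0],[0,0,28],70],
  [[0,0,0],[0,0,26],70],
  [[0,0,0],[0,0,0],60],
  [[0,0,0],[0,0,0],52],
  [[0,0,0],[0,0,0],52],
  [[0,0,0],[0,0,0],52],
])

```text
t: 20.57
ee_pos: [0.5745, 0.0288, 0.2059]
ee_rot: [[-0.974, 0.225, 0.004], [0.225, 0.974, -0.0], [-0.004, 0.001, -1.0]]
ft_force: [-0.2, 0.3, 0.2]
width: 0.0521
grip_force: 0.0
```

Run:
```python
from h import *
s=st(); to([.5733,.0288,.203],np.pi-.227)
```

```text
t 20.57 p [0.5745 0.0288 0.2059] ang 2.915 tilt [ 0.004 -0.   ] q [-0.04  0.07  1.6  -0.    1.47 -1.38] F [-0.2  0.3  0.2] M [ 0.03 -0.02  0.01] w 0.0521
shift tool [ 1.2 -0.3  2.9]
turn z units 0.0 raw
```

jog_arm([
  [[0,0,1],[0,0,0],52],
  [[0,0,1],[0,0,0],52],
  [[0,0,1],[0,0,0],52],
  [[0,0,1],[0,0,0],52],
  [[0,0,1],[0,0,0],52],
  [[0,0,1],[0,0,0],52],
  [[0,0,1],[0,0,0],52],
  [[0,0,1],[0,0,0],52],
  [[0,0,1],[0,0,0],52],
  [[0,0,1],[0,0,0],52],
  [[0,0,1],[0,0,0],52],
  [[0,0,1],[0,0,0],52],
  [[0,0,1],[0,0,0],52],
  [[0,0,1],[0,0,0],52],
  [[0,0,1],[0,0,0],52],
  [[0,0,1],[0,0,0],52],
  [[0,0,1],[0,0,0],52],
  [[0,0,1],[0,0,0],52],
  [[0,0,1],[0,0,0],52],
  [[0,0,1],[0,0,0],52],
])

```text
t: 22.23
ee_pos: [0.5726, 0.0288, 0.2043]
ee_rot: [[0.394, 0.919, -0.001], [0.919, -0.394, -0.0], [-0.001, -0.001, -1.0]]
ft_force: [-4.4, 0.0, -3.0]
width: 0.0521
grip_force: 2.5
```

jog_arm([
  [[0,0,1],[0,0,0],52],
  [[0,0,1],[0,0,0],52],
  [[0,0,1],[0,0,0],52],
  [[0,0,1],[0,0,0],52],
  [[0,0,1],[0,0,0],52],
  [[0,0,1],[0,0,0],52],
  [[0,0,1],[0,0,0],52],
  [[0,0,1],[0,0,0],52],
  [[0,0,1],[0,0,0],52],
  [[0,0,1],[0,0,0],52],
  [[0,0,0.5],[0,0,0],52],
  [[0,0,0.5],[0,0,0],52],
  [[0,0,0],[0,0,0],52],
])

```text
t: 23.32
ee_pos: [0.573, 0.0292, 0.2039]
ee_rot: [[0.978, 0.207, -0.0], [0.207, -0.978, 0.0], [-0.0, -0.0, -1.0]]
ft_force: [-1.6, 2.4, -4.0]
width: 0.0516
grip_force: 2.7
```

```bash
python3 -c "
from h import *
st()"
```

```text
t 23.32 p [0.573  0.0292 0.2039] ang 0.208 tilt [-0.  0.] q [-0.04  0.07  1.6   0.    1.47  1.32] F [-1.6  2.4 -4. ] M [0.19 0.27 0.05] w 0.0516
```

jog_arm([
  [[0,0,0.5],[0,0,0],52],
  [[0,0,0.5],[0,0,0],52],
  [[0,0,0.5],[0,0,0],52],
  [[0,0,0.5],[0,0,0],52],
  [[0,0,0.4],[0,0,0],52],
  [[0,0,0],[0,0,0],52],
])

```text
t: 23.82
ee_pos: [0.5741, 0.0292, 0.2041]
ee_rot: [[1.0, 0.002, 0.002], [0.002, -1.0, 0.0], [0.002, -0.0, -1.0]]
ft_force: [3.4, 1.9, -5.7]
width: 0.0521
grip_force: 30.4
```

```bash
python3 -c "
from h import *
st()"
```

```text
t 23.82 p [0.5741 0.0292 0.2041] ang 0.002 tilt [0.002 0.   ] q [-0.04  0.07  1.6   0.    1.47  1.53] F [ 3.4  1.9 -5.7] M [ 0.34 -0.67  1.32] w 0.0521
```

RR is home (1.32 Nm). Next is front right.

jog_arm([
  [[0,0,-0.5],[0,0,0],60],
  [[0,0,0],[0,0,0],70],
  [[0,0,0],[0,0,0],70],
  [[0,0,0],[0,0,-28],70],
  [[0,0,0],[0,0,-28],70],
  [[0,0,0],[0,0,-26],70],
  [[0,0,0],[-31,0.6,0],70],
  [[0,0,0],[-31,0.6,0],70],
  [[0,0,0],[-31,0.6,0],70],
  [[0,0,0],[-31,0.5,0],70],
  [[0,0,-1],[0,0,0],70],
  [[0,0,-1],[0,0,0],70],
  [[0,0,-1],[0,0,0],70],
  [[0,0,-1],[0,0,0],70],
  [[0,0,-1],[0,0,0],70],
  [[0,0,-1],[0,0,0],70],
  [[0,0,-1],[0,0,0],70],
  [[0,0,-1],[0,0,0],70],
  [[0,0,-1],[0,0,0],70],
  [[0,0,-1],[0,0,0],70],
])

```text
t: 25.48
ee_pos: [0.4496, 0.021, 0.2862]
ee_rot: [[0.605, 0.796, 0.002], [0.796, -0.605, -0.0], [0.001, 0.001, -1.0]]
ft_force: [0.3, -0.3, -0.9]
width: 0.0697
grip_force: 0.0
```

jog_arm([
  [[0,0,-1],[0,0,0],70],
  [[0,0,-1],[0,0,0],70],
  [[0,0,-1],[0,0,0],70],
  [[0,0,-1],[0,0,0],70],
  [[0,0,-1],[0,0,0],70],
  [[0,0,-1],[0,0,0],70],
  [[0,0,-1],[0,0,0],70],
  [[0,0,-1],[0,0,0],70],
  [[0,0,-1],[0,0,0],70],
  [[0,0,-1],[0,0,0],70],
  [[0,0,-1],[0,0,0],70],
  [[0,0,-1],[0,0,0],70],
  [[0,0,-1],[0,0,0],70],
  [[0,0,-1],[0,0,0],70],
  [[0,0,-1],[0,0,0],70],
  [[0,0,-1],[0,0,0],70],
  [[0,0,-1],[0,0,0],70],
  [[0,0,-1],[0,0,0],70],
  [[0,0,-1],[0,0,0],70],
  [[0,0,-1],[0,0,0],70],
])

```text
t: 27.15
ee_pos: [0.4496, 0.021, 0.2862]
ee_rot: [[-0.889, 0.458, 0.002], [0.458, 0.889, -0.0], [-0.002, 0.001, -1.0]]
ft_force: [-0.3, 0.4, -0.1]
width: 0.07
grip_force: 0.0
```

jog_arm([
  [[0,0,-1],[0,0,0],70],
  [[0,0,-1],[0,0,0],70],
  [[0,0,-1],[0,0,0],70],
  [[0,0,-0.7],[0,0,0],70],
  [[0,0,0],[0,0,0],70],
])

```text
t: 27.57
ee_pos: [0.4496, 0.021, 0.2861]
ee_rot: [[-0.988, 0.154, 0.001], [0.154, 0.988, -0.0], [-0.002, 0.0, -1.0]]
ft_force: [0.5, -0.3, 1.1]
width: 0.0697
grip_force: 0.0
```

Run:
```python
from h import *
s=st(); c=cam("wrist"); im=snapshot("wrist"); cv2.imwrite("pics/w3.png",im)
print(nutyaw("wrist","fr",c,im,z=.241))
to([.4495,.0211,.203],np.pi-.157)
```

```text
t 27.57 p [0.4496 0.021  0.2861] ang 2.987 tilt [ 0.001 -0.   ] q [-0.07 -0.3   1.8  -0.    1.64 -1.48] F [ 0.5 -0.3  1.1] M [-0.03 -0.02 -0.04] w 0.0697
(np.float64(0.7791898244066151), np.float64(-0.15707963267948966), np.float64(-0.006), np.float64(0.002))
shift tool [ 0.2  0.1 83. ]
turn z units -0.01 raw
```

jog_arm([
  [[0,0,0],[0,0,28],70],
  [[0,0,0],[0,0,28],70],
  [[0,0,0],[0,0,26],70],
  [[0,0,0],[0,0,0],60],
  [[0,0,0],[0,0,0],52],
  [[0,0,0],[0,0,0],52],
  [[0,0,0],[0,0,0],52],
  [[0,0,1],[0,0,0],52],
  [[0,0,1],[0,0,0],52],
  [[0,0,1],[0,0,0],52],
  [[0,0,1],[0,0,0],52],
  [[0,0,1],[0,0,0],52],
  [[0,0,1],[0,0,0],52],
])

```text
t: 28.7
ee_pos: [0.4503, 0.0203, 0.205]
ee_rot: [[-0.774, 0.633, 0.003], [0.633, 0.774, -0.002], [-0.003, 0.0, -1.0]]
ft_force: [-0.5, -3.0, -1.7]
width: 0.0521
grip_force: 2.1
```

```bash
python3 -c "
from h import *
st()"
```

```text
t 28.7 p [0.4503 0.0203 0.205 ] ang 2.456 tilt [ 0.003 -0.002] q [-0.07 -0.27  1.92 -0.    1.49 -0.95] F [-0.5 -3.  -1.7] M [-0.67  0.06  0.11] w 0.0521
```

Turning well. There are 28.2 units to 0.

jog_arm([
  [[0,0,1],[0,0,0],52],
  [[0,0,1],[0,0,0],52],
  [[0,0,1],[0,0,0],52],
  [[0,0,1],[0,0,0],52],
  [[0,0,1],[0,0,0],52],
  [[0,0,1],[0,0,0],52],
  [[0,0,1],[0,0,0],52],
  [[0,0,1],[0,0,0],52],
  [[0,0,1],[0,0,0],52],
  [[0,0,1],[0,0,0],52],
  [[0,0,1],[0,0,0],52],
  [[0,0,1],[0,0,0],52],
  [[0,0,1],[0,0,0],52],
  [[0,0,1],[0,0,0],52],
  [[0,0,1],[0,0,0],52],
  [[0,0,1],[0,0,0],52],
  [[0,0,1],[0,0,0],52],
  [[0,0,1],[0,0,0],52],
  [[0,0,1],[0,0,0],52],
  [[0,0,1],[0,0,0],52],
])

```text
t: 30.37
ee_pos: [0.4491, 0.0214, 0.2043]
ee_rot: [[0.757, 0.653, -0.0], [0.653, -0.757, 0.001], [0.0, -0.001, -1.0]]
ft_force: [-3.9, 1.6, -1.7]
width: 0.0521
grip_force: 2.2
```

jog_arm([
  [[0,0,1],[0,0,0],52],
  [[0,0,1],[0,0,0],52],
  [[0,0,1],[0,0,0],52],
  [[0,0,1],[0,0,0],52],
  [[0,0,1],[0,0,0],52],
  [[0,0,0.5],[0,0,0],52],
  [[0,0,0.5],[0,0,0],52],
  [[0,0,0.5],[0,0,0],52],
  [[0,0,0.5],[0,0,0],52],
  [[0,0,0],[0,0,0],52],
])

```text
t: 31.2
ee_pos: [0.4496, 0.0214, 0.2041]
ee_rot: [[0.995, 0.103, 0.001], [0.103, -0.995, 0.0], [0.001, -0.0, -1.0]]
ft_force: [-0.1, 2.3, -1.6]
width: 0.0517
grip_force: 2.0
```

```bash
python3 -c "
from h import *
st()"
```

```text
t 31.2 p [0.4496 0.0214 0.2041] ang 0.103 tilt [0.001 0.   ] q [-0.07 -0.27  1.92  0.    1.49  1.4 ] F [-0.1  2.3 -1.6] M [0.21 0.13 0.06] w 0.0517
```

jog_arm([
  [[0,0,0.4],[0,0,0],52],
  [[0,0,0.4],[0,0,0],52],
  [[0,0,0.4],[0,0,0],52],
  [[0,0,0],[0,0,0],52],
])

```text
t: 31.53
ee_pos: [0.4503, 0.0214, 0.2044]
ee_rot: [[1.0, 0.002, 0.003], [0.002, -1.0, 0.0], [0.003, -0.0, -1.0]]
ft_force: [2.9, 0.8, -3.2]
width: 0.052
grip_force: 28.7
```

```bash
python3 -c "
from h import *
st()"
```

```text
t 31.53 p [0.4503 0.0214 0.2044] ang 0.002 tilt [0.003 0.   ] q [-0.07 -0.27  1.92  0.    1.49  1.5 ] F [ 2.9  0.8 -3.2] M [ 0.36 -0.4   1.44] w 0.052
```

FR is home (1.44 Nm). Last is rear left.

jog_arm([
  [[0,0,-0.5],[0,0,0],60],
  [[0,0,0],[0,0,0],70],
  [[0,0,0],[0,0,0],70],
  [[0,0,0],[0,0,-28],70],
  [[0,0,0],[0,0,-28],70],
  [[0,0,0],[0,0,-26],70],
  [[0,0,0],[20.2,-30.4,0],70],
  [[0,0,0],[20.2,-30.4,0],70],
  [[0,0,0],[20.2,-30.4,0],70],
  [[0,0,0],[20.2,-30.4,0],70],
  [[0,0,0],[20.2,-30.4,0],70],
  [[0,0,0],[20,-30.2,0],70],
  [[0,0,-1],[0,0,0],70],
  [[0,0,-1],[0,0,0],70],
  [[0,0,-1],[0,0,0],70],
  [[0,0,-1],[0,0,0],70],
  [[0,0,-1],[0,0,0],70],
  [[0,0,-1],[0,0,0],70],
  [[0,0,-1],[0,0,0],70],
  [[0,0,-1],[0,0,0],70],
])

```text
t: 33.2
ee_pos: [0.5624, 0.2084, 0.2857]
ee_rot: [[0.734, 0.679, 0.001], [0.679, -0.734, 0.0], [0.001, 0.0, -1.0]]
ft_force: [-0.1, 0.4, -0.4]
width: 0.0702
grip_force: 0.0
```

jog_arm([
  [[0,0,-1],[0,0,0],70],
  [[0,0,-1],[0,0,0],70],
  [[0,0,-1],[0,0,0],70],
  [[0,0,-1],[0,0,0],70],
  [[0,0,-1],[0,0,0],70],
  [[0,0,-1],[0,0,0],70],
  [[0,0,-1],[0,0,0],70],
  [[0,0,-1],[0,0,0],70],
  [[0,0,-1],[0,0,0],70],
  [[0,0,-1],[0,0,0],70],
  [[0,0,-1],[0,0,0],70],
  [[0,0,-1],[0,0,0],70],
  [[0,0,-1],[0,0,0],70],
  [[0,0,-1],[0,0,0],70],
  [[0,0,-1],[0,0,0],70],
  [[0,0,-1],[0,0,0],70],
  [[0,0,-1],[0,0,0],70],
  [[0,0,-1],[0,0,0],70],
  [[0,0,-1],[0,0,0],70],
  [[0,0,-1],[0,0,0],70],
])

```text
t: 34.87
ee_pos: [0.5624, 0.2083, 0.2857]
ee_rot: [[-0.796, 0.606, 0.001], [0.606, 0.796, 0.0], [-0.001, 0.0, -1.0]]
ft_force: [0.2, 0.1, 0.7]
width: 0.0699
grip_force: 0.0
```

jog_arm([
  [[0,0,-1],[0,0,0],70],
  [[0,0,-1],[0,0,0],70],
  [[0,0,-1],[0,0,0],70],
  [[0,0,-1],[0,0,0],70],
  [[0,0,-1],[0,0,0],70],
  [[0,0,-1],[0,0,0],70],
  [[0,0,-1],[0,0,0],70],
  [[0,0,-0.7],[0,0,0],70],
  [[0,0,0],[0,0,0],70],
])

```text
t: 35.62
ee_pos: [0.5624, 0.2084, 0.2857]
ee_rot: [[-1.0, -0.02, 0.001], [-0.02, 1.0, 0.0], [-0.001, 0.0, -1.0]]
ft_force: [0.8, -1.0, 0.0]
width: 0.0699
grip_force: 0.0
```

Run:
```python
from h import *
s=st(); c=cam("wrist"); im=snapshot("wrist"); cv2.imwrite("pics/w4.png",im)
print(nutyaw("wrist","rl",c,im,z=.241))
to([.5621,.2085,.203],np.pi+.017)
```

```text
t 35.62 p [0.5624 0.2084 0.2857] ang -3.121 tilt [0.001 0.   ] q [ 0.27  0.11  1.41 -0.    1.62 -1.32] F [ 0.8 -1.   0. ] M [-0.04  0.03 -0.01] w 0.0699
(np.float64(0.6009328569011875), np.float64(-0.05235987755982989), np.float64(-0.006), np.float64(0.0))
shift tool [ 0.3  0.1 82.6]
turn z units -0.01 raw
```

jog_arm([
  [[0,0,0.4],[0,0,28],70],
  [[0,0,0],[0,0,28],70],
  [[0,0,0],[0,0,26],70],
  [[0,0,0],[0,0,0],60],
  [[0,0,0],[0,0,0],52],
  [[0,0,0],[0,0,0],52],
  [[0,0,0],[0,0,0],52],
  [[0,0,1],[0,0,0],52],
  [[0,0,1],[0,0,0],52],
  [[0,0,1],[0,0,0],52],
  [[0,0,1],[0,0,0],52],
  [[0,0,1],[0,0,0],52],
  [[0,0,1],[0,0,0],52],
])

```text
t: 36.75
ee_pos: [0.5634, 0.2078, 0.2054]
ee_rot: [[-0.855, 0.519, 0.003], [0.519, 0.855, -0.001], [-0.003, 0.001, -1.0]]
ft_force: [0.6, -3.6, -1.3]
width: 0.0519
grip_force: 1.9
```

```bash
python3 -c "
from h import *
st()"
```

```text
t 36.75 p [0.5634 0.2078 0.2054] ang 2.596 tilt [ 0.003 -0.001] q [ 0.27  0.14  1.52 -0.    1.47 -0.76] F [ 0.6 -3.6 -1.3] M [-0.6  -0.13  0.07] w 0.0519
```

2.596 rad is 29.75 units to 0.

jog_arm([
  [[0,0,1],[0,0,0],52],
  [[0,0,1],[0,0,0],52],
  [[0,0,1],[0,0,0],52],
  [[0,0,1],[0,0,0],52],
  [[0,0,1],[0,0,0],52],
  [[0,0,1],[0,0,0],52],
  [[0,0,1],[0,0,0],52],
  [[0,0,1],[0,0,0],52],
  [[0,0,1],[0,0,0],52],
  [[0,0,1],[0,0,0],52],
  [[0,0,1],[0,0,0],52],
  [[0,0,1],[0,0,0],52],
  [[0,0,1],[0,0,0],52],
  [[0,0,1],[0,0,0],52],
  [[0,0,1],[0,0,0],52],
  [[0,0,1],[0,0,0],52],
  [[0,0,1],[0,0,0],52],
  [[0,0,1],[0,0,0],52],
  [[0,0,1],[0,0,0],52],
  [[0,0,1],[0,0,0],52],
])

```text
t: 38.42
ee_pos: [0.562, 0.209, 0.2047]
ee_rot: [[0.659, 0.752, 0.0], [0.752, -0.659, 0.001], [0.001, -0.0, -1.0]]
ft_force: [-5.1, 0.8, -1.0]
width: 0.052
grip_force: 2.0
```

jog_arm([
  [[0,0,1],[0,0,0],52],
  [[0,0,1],[0,0,0],52],
  [[0,0,1],[0,0,0],52],
  [[0,0,1],[0,0,0],52],
  [[0,0,1],[0,0,0],52],
  [[0,0,1],[0,0,0],52],
  [[0,0,1],[0,0,0],52],
  [[0,0,0.5],[0,0,0],52],
  [[0,0,0.5],[0,0,0],52],
  [[0,0,0.5],[0,0,0],52],
  [[0,0,0],[0,0,0],52],
])

```text
t: 39.33
ee_pos: [0.5625, 0.2089, 0.2046]
ee_rot: [[0.994, 0.112, 0.001], [0.112, -0.994, 0.001], [0.001, -0.001, -1.0]]
ft_force: [-0.4, 1.1, -1.2]
width: 0.052
grip_force: 1.6
```

```bash
python3 -c "
from h import *
st()"
```

```text
t 39.33 p [0.5625 0.2089 0.2046] ang 0.112 tilt [0.001 0.001] q [0.27 0.14 1.52 0.   1.47 1.73] F [-0.4  1.1 -1.2] M [0.16 0.13 0.02] w 0.052
```

jog_arm([
  [[0,0,0.4],[0,0,0],52],
  [[0,0,0.4],[0,0,0],52],
  [[0,0,0.5],[0,0,0],52],
  [[0,0,0],[0,0,0],52],
])

```text
t: 39.67
ee_pos: [0.5635, 0.209, 0.2047]
ee_rot: [[1.0, 0.001, 0.004], [0.001, -1.0, 0.001], [0.004, -0.001, -1.0]]
ft_force: [5.4, 1.4, -3.2]
width: 0.0524
grip_force: 27.3
```

```bash
python3 -c "
from h import *
st()"
```

```text
t 39.67 p [0.5635 0.209  0.2047] ang 0.001 tilt [0.004 0.001] q [ 0.27  0.14  1.52 -0.    1.47  1.84] F [ 5.4  1.4 -3.2] M [ 0.41 -0.89  1.21] w 0.0524
```

All four nuts are home. I'll retreat and look.

jog_arm([
  [[0,0,-0.5],[0,0,0],60],
  [[0,0,0],[0,0,0],70],
  [[0,0,0],[0,0,0],70],
  [[0,0,0],[0,0,-28],70],
  [[0,0,0],[0,0,-35],70],
  [[0,0,0],[0,0,-35],70],
  [[0,0,0],[0,0,-35],70],
  [[0,0,0],[-35,0,0],70],
  [[0,0,0],[-35,0,0],70],
  [[0,0,0],[-35,0,0],70],
  [[0,0,0],[-35,0,0],70],
  [[0,0,0],[0,0,0],70],
  [[0,0,0],[0,0,0],70],
])

```text
t: 40.75
ee_pos: [0.4213, 0.2024, 0.3374]
ee_rot: [[0.999, 0.045, 0.002], [0.045, -0.999, 0.001], [0.003, -0.001, -1.0]]
ft_force: [1.4, 0.5, -0.7]
width: 0.0697
grip_force: 0.0
```

Run:
```python
from h import *
s=st(); im=snapshot("side"); t=snapshot("top")
a=cv2.resize(im[185:345,200:430],None,fx=3,fy=3,interpolation=cv2.INTER_CUBIC)
cv2.imwrite("pics/end.png",a)
```

```text
t 40.75 p [0.4213 0.2024 0.3374] ang 0.045 tilt [0.002 0.001] q [ 0.34 -0.25  1.67 -0.    1.73  1.86] F [ 1.4  0.5 -0.7] M [-0.02  0.01 -0.  ] w 0.0697
```

View pics/end.png

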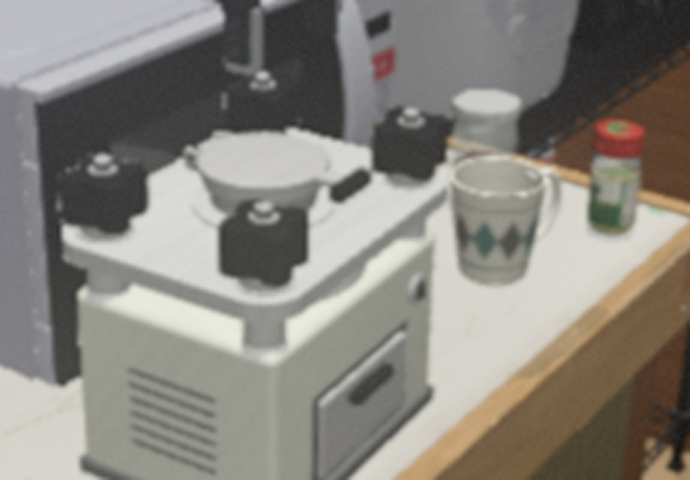

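The plate is seated level on its pillars. The lid is flat on the hopper at (262,165), the stud tips show above all four nuts, and the mug and jars have not moved.

```bash
python3 -c "
from plant import *
print(hand_in())"
```

```text
the job is handed in; nothing more can be done
None
```

The job is handed in at about 41 s: the lid was lowered shut under grip, and the nuts were tightened to their stops in cross order (FL, RR, FR, RL), with the jars and mug untouched.

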